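Raise two shade dishes on the viewing lift

ROBOT

A 7-joint arm with a two-finger parallel gripper is mounted at the origin on the work surface. World frame = base frame: x ahead of the robot, y to its left, z up, the work surface at z = 0. Lengths are in m, angles in degrees, forces in N, time in s.
With the tool pointing down it reaches from about 0.425 to 0.825 m from the base axis. Payload 3.6 kg.
Tool frame: the origin (TCP) lies at the very end of the fingers, on their centre line; the grasp point (between the pads) lies 19 mm behind it; z points along the fingers, y is the line along which they close (so a half turn about z gives the same grasp; the last joint's range is limited). The gripper opens to 85 mm and grips with 20 to 120 N. Pads are 22 mm wide; open, the fingers measure 114 mm over their backs; the gripper's body (76 mm by 85 mm) begins 54 mm behind the grasp point. The pads swing forward as they close: fully open they stand 13 mm farther back than shut.
Start: joints at [-76.805, 35.231, -0.722, 81.555, 0.464, 63.22, -2.315], TCP at [0.165, 0.629, 0.231] pointing down, gripper open.
Joint ranges: [-178.69, 178.69], [-17.37, 117.87], [-77.05, 75.6], [15.02, 138.74], [-78.02, 258.01], [0.78, 113.62], [-162.83, 162.83]. Speed limits (degrees/s): [159.86, 159.86, 180, 180, 180, 180, 180].

INTERFACE

Orientations are given as a 3x3 rotation matrix whose columns are the frame's x, y, z axes.
In Python, from station import get_obs, get_image, close_job, spot_in gives the robot as it stands. The module is installed in compiled form; this text tells all that it offers.
- The arm moves only by the tool servo_tool, never from a script. Its argument "targets" is one flat list of numbers, 7 for each row, row after row: the finger opening in cm, from 0 to 8.54, then the shift along the world's x, y, z in cm, then the turn, a rotation vector about the world's x, y, z in degrees. In form: [claw, x, y, z, ax, ay, az, claw, x, y, z, ax, ay, az, ...]. A call has 1 to 10 rows; each row is the pose to reach, as a shift and turn from the pose commanded when the call began; what a row does not reach only later rows make up. A row lasts 1/10 s, in which the tool goes at most 50 mm and 8.59 degrees, less where a joint would pass 70% of its speed; a pose out of reach is approached as far as the arm can. A call with a gripper value outside its range is refused whole. The fingers move at their own pace and stop on an object; "newtons" is the grip in N (left out, the last holds). Time passes only in rows, so rows that repeat a pose let the fingers close. It gives the time, the measured TCP pose, the force, the opening and the grip force at its end, in the units of the state.
- get_obs(): the state, without advancing time (a new reading comes with each control period).
- get_image(name): name is "side" or "top"; returns a dict with "color" (480x640x3 uint8, red, green, blue), "vfov" (degrees; the focal length in pixels is half the picture's height over the tangent of half this angle, whatever the lens; pixels are square), "cx", "cy" (the principal point, pixels), "dist_coeffs" ([k1, k2, p1, p2, k3] as OpenCV has them; the pictures are not rectified), "R" (3x3) and "t" (3): a world point X has camera coordinates R X + t. Camera axes: x right, y down, z forward; pixel columns grow to the right and rows downward; lengths in m; the calibration is good to about 2 mm. A picture is of the moment at which its call begins. There is no depth.
- close_job(): hands the job in; it is judged then, once.
Trained networks look in the newest picture that a camera, given by its name, has taken for a name from the list of things; names that differ only in an ending like _2 or _b are one class to them, and where a whole thing is asked for, a point or a joint stands for the part that bears it (a point fixed in the world has none). Each returns a list of dicts, best first, with "p" (0 to 1); they miss things now and then, are a little off and sometimes report something else, mostly with a low value. They report only what shows in the picture. A call takes as long as a camera call. They do not tell look-alikes from the thing itself.
- spot_in(target, camera): "bbox" ([left, top, right, bottom] in pixels, round what is visible of it).
The state is a dict: "time": time; "q": joint angles; "joint_vel": joint speeds; "joint_efforts": joint torques, N m; "tool_pos": TCP position; "tcp_rot": TCP orientation; "wrist_force": force on the tool from outside, world axes, zero at the start; "moment": the same for the moment, N m; "opening": finger opening in m; "grasp_force": force on a finger pad.
Only numpy, scipy, OpenCV 4.12 (cv2) and the standard library are available. Lean on these libraries where they do the work, as an engineer would, in place of code of your own. Each camera call takes 0.05 s, during which the arm holds its last target. There are 200 camera calls.

TASK

Slide the two closed shade dishes along the loading board (do not pick them up) and in single file between the guide rails onto the white lift plate: blue in first, against the end stop, then orange behind it, both fully on the plate. Then take the lift by its dark wooden grip, raise it until its white pointer is level with the red marker on the mast, and hold it there steadily for two seconds. Lower it gently all the way down without dropping it, let go with both dishes still in place, and leave the yarn cone, bobbin and pin jar alone.

Things in the scene. Friction and masses are not known exactly. Their poses are not given: they have to be found in the camera images.
- viewer: Fixed stand. Origin on the table, mid-line where board meets lift plate; y runs from board along the rails to the mast, x away from the robot at yaw 0. Grey loading board 240 mm wide, y -242 to -2 mm, top 16 mm above table. Two funnel walls on it, 9 mm high, narrow from 120 mm apart (y -46) to 68 mm (y -5). Aluminium mast 30 x 24 mm, 239 mm tall, centred at y 315 mm.
- dish_blue: Closed round dish with blue lid, 60 mm diameter, 26 mm high, about 80 g, loose, starts on the loading board. Origin: centre of its underside.
- dish_orange: Closed round dish with orange lid, same size and mass as the blue one. Origin: centre of its underside.
- lift (a joint): Height of the lift above its lowest position in m (0 = down, at most 0.15). The lift slides straight up; its moving part weighs about 0.35 kg and sinks if let go.
- plate (a point): On the white lift plate's top face (15 mm above the table when down), middle of its entry edge; axes as viewer's. The plate runs from y = 0 to the face of the end stop at y = 134 mm, between guide rails 66 mm apart and 10 mm high (x = -33 to +33 mm). The end stop is 20 mm high.
- grip (a point): Top centre of the lift's dark wooden grip block: 50 mm long in the viewer's x, 14 mm thick in its y, 62 mm tall, top 76 mm above the table when down. Beside it the end stop's near face is 36 mm from its centre (41 mm lower than its top); the mast centre is 135 mm away at +y.
- pointer (a point): Middle of the lift's white pointer bar (8 mm thick, at the mast, on its -x side). Moves with the lift.
- mark (a point): Middle of the red marker bar (8 mm thick, on the mast's +x side), which stays where it is set. Viewing height: pointer and marker at equal heights.
- yarn_cone: Green yarn cone, 56 mm wide, 110 mm tall, standing on the table. Origin: centre of its underside. Not to be disturbed.
- bobbin: Wooden bobbin with red yarn, 60 mm wide, 50 mm tall, standing on the table. Origin: centre of its underside. Not to be disturbed.
- pin_jar: Small glass jar with yellow cap, 48 mm wide, 55 mm tall. Origin: centre of its underside. Not to be disturbed.
Not all that is in view belongs to the job. What is shaped like the dish_blue but turquoise or yellow is not meant. Leave any yellow look-alike of the dish_orange alone.

How it is judged:
By the outcome, as a careful person would: the job done as asked, in the order asked, and still so for the second after the job is handed in, with the robot touching nothing.
It also fails if it takes over 72 s, if anything falls off the work surface, if the arm or the gripper's body presses on something with over 40 N, if the wrist force passes 120 N, or if a joint passes its speed limit or range.

## Working session

There is one attempt and no reset: what is moved stays moved. The work goes in short steps, Python scripts to look and compute and a tool call to move; the robot and the scene stay as the last step left them, time stands still between calls to the robot, and variables do not carry over. Pictures are saved under pics/ and viewed, at most 10 in all, crops included, and the job is handed in when it is done.

Besides the shell and the picture viewer there is one more tool, called after "Request:" as a command line: name --argument value ..., lists and objects as JSON in quotes. servo_tool: Moves the arm, as the interface text tells. Its arguments: {"type":"object","properties":{"targets":{"type":"array","items":{"type":"number"}},"newtons":{"type":"number"}},"required":["targets"]}

```bash
mkdir -p pics
python3 - <<'E'
from station import *
import cv2,json,numpy as np
o=get_obs();print({k:np.round(v,3).tolist() for k,v in o.items()})
for c in("side","top"):
    im=get_image(c);cv2.imwrite(f"pics/{c}0.png",im["color"][:,:,::-1])
    print(c,im["vfov"],im["cx"],im["cy"],im["dist_coeffs"],(-np.array(im["R"]).T@np.array(im["t"])).round(3),np.round(im["R"],3).tolist())
    for n in("dish_blue","dish_orange","grip","pointer","plate","yarn_cone","bobbin","pin_jar","viewer"):
        print(n,[(np.round(d["bbox"]).tolist(),round(d["p"],2)) for d in spot_in(n,c)[:4]])
E
```

```text
{'time': 0.0, 'q': [-76.805, 35.289, -0.723, 81.643, 0.466, 63.219, -2.315], 'joint_vel': [-0.03, 0.059, -0.023, -0.037, 0.071, -0.016, 0.014], 'joint_efforts': [0.0, -46.922, 0.259, -17.104, 0.01, 0.01, 0.0], 'tool_pos': [0.165, 0.628, 0.23], 'tcp_rot': [[-0.967, 0.254, -0.001], [0.254, 0.967, -0.003], [-0.0, -0.003, -1.0]], 'wrist_force': [-0.371, 0.429, 0.039], 'moment': [0.002, 0.004, -0.009], 'grasp_force': 0.0, 'opening': 0.086}
side 49.972505482680255 317.2985846461831 237.49641980394443 [-0.13939121  0.          0.          0.          0.        ] [ 0.234 -0.432  0.693] [[0.831, -0.557, -0.003], [-0.389, -0.576, -0.718], [0.398, 0.598, -0.696]]
dish_blue [([464.0, 371.0, 509.0, 414.0], 0.9), ([394.0, 300.0, 433.0, 335.0], 0.8), ([478.0, 297.0, 518.0, 334.0], 0.74)]
dish_orange [([325.0, 335.0, 362.0, 376.0], 0.85), ([253.0, 371.0, 294.0, 420.0], 0.85)]
grip [([206.0, 184.0, 338.0, 298.0], 0.74)]
pointer [([209.0, 185.0, 344.0, 296.0], 0.71)]
plate [([207.0, 189.0, 343.0, 296.0], 0.9)]
yarn_cone [([323.0, 144.0, 352.0, 204.0], 0.85)]
bobbin [([412.0, 226.0, 449.0, 274.0], 0.73
[... 181 characters left out ...]
.          0.          0.        ] [0.486 0.088 1.15 ] [[0.02, -1.0, 0.012], [-0.997, -0.021, -0.071], [0.072, -0.01, -0.997]]
dish_blue [([444.0, 196.0, 468.0, 217.0], 0.84), ([406.0, 145.0, 429.0, 169.0], 0.77), ([337.0, 140.0, 357.0, 166.0], 0.7), ([377.0, 192.0, 405.0, 218.0], 0.56)]
dish_orange [([373.0, 300.0, 398.0, 328.0], 0.7), ([376.0, 247.0, 400.0, 271.0], 0.58)]
grip [([194.0, 219.0, 327.0, 263.0], 0.79)]
pointer [([196.0, 219.0, 329.0, 265.0], 0.77)]
plate [([195.0, 218.0, 326.0, 264.0], 0.85)]
yarn_cone [([236.0, 148.0, 256.0, 178.0], 0.62)]
bobbin [([339.0, 137.0, 360.0, 167.0], 0.87)]
pin_jar [([245.0, 291.0, 264.0, 313.0], 0.91)]
viewer [([166.0, 185.0, 427.0, 287.0], 0.95)]
```

View pics/side0.png

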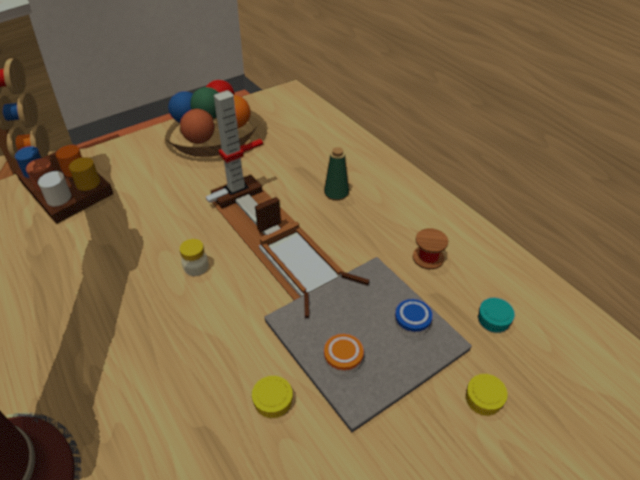

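View pics/top0.png

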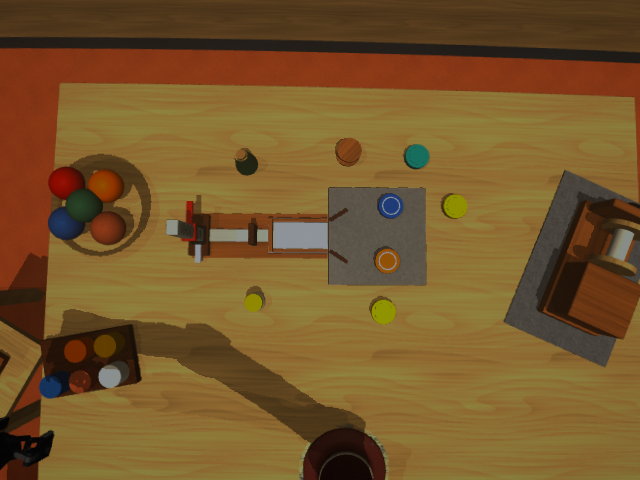

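```bash
cat > h.py <<'E'
from station import *
import cv2,numpy as np
def K(im):
    f=240/np.tan(np.radians(im["vfov"]/2));return np.array([[f,0,im["cx"]],[0,f,im["cy"]],[0,0,1.]])
def at_z(im,p,z):
    R=np.array(im["R"]);C=-R.T@np.array(im["t"])
    u=cv2.undistortPoints(np.array(p,float).reshape(-1,1,2),K(im),np.array(im["dist_coeffs"],float)).reshape(-1,2)
    d=np.c_[u,np.ones(len(u))]@R
    return C+d*((z-C[2])/d[:,2])[:,None]
def proj(im,X):
    return cv2.projectPoints(np.array(X,float).reshape(-1,1,3),cv2.Rodrigues(np.array(im["R"]))[0],np.array(im["t"],float),K(im),np.array(im["dist_coeffs"],float))[0].reshape(-1,2)
def blob(im,lo,hi,roi):
    x0,y0,x1,y1=roi;h=cv2.cvtColor(np.ascontiguousarray(im["color"][y0:y1,x0:x1]),cv2.COLOR_RGB2HSV)
    m=cv2.inRange(h,lo,hi);n,l,s,c=cv2.connectedComponentsWithStats(m)
    i=1+np.argmax(s[1:,4]);return l==i,c[i]+[x0,y0],s[i]+[x0,y0,0,0,0]
E
python3 - <<'E'
from h import *
S=get_image("side");T=get_image("top")
for n,im,rb,ro in(("side",S,(385,290,445,345),(315,325,375,380)),("top",T,(370,188,410,225),(370,240,405,275))):
    for k,lo,hi,r in(("blue",(100,100,40),(130,255,255),rb),("orange",(3,150,80),(18,255,255),ro)):
        m,c,s=blob(im,lo,hi,r)
        cc,rad=cv2.minEnclosingCircle(np.argwhere(m)[:,::-1].astype(np.float32))
        print(n,k,c.round(1),s,np.round(cc,1)+r[:2],round(rad,1),at_z(im,[c,np.array(cc)+r[:2]],.041).round(4).tolist())
# board corners (subpix)
g=cv2.cvtColor(T["color"],cv2.COLOR_RGB2GRAY)
p=cv2.cornerSubPix(g,np.array([[328,188],[425,188],[427,285],[329,286]],np.float32).reshape(-1,1,2),(4,4),(-1,-1),(3,30,.01)).reshape(-1,2)
print(p,at_z(T,p,.016).round(4))
g=cv2.cvtColor(S["color"],cv2.COLOR_RGB2GRAY)
p=cv2.cornerSubPix(g,np.array([[376,261],[469,346],[354,424],[266,322]],np.float32).reshape(-1,1,2),(4,4),(-1,-1),(3,30,.01)).reshape(-1,2)
print(p,at_z(S,p,.016).round(4))
a=cv2.resize(S["color"][80:300,190:350],None,fx=2.5,fy=2.5,interpolation=cv2.INTER_CUBIC)
b=cv2.resize(T["color"][180:290,160:300],None,fx=2.8,fy=2.8,interpolation=cv2.INTER_CUBIC)
o=np.zeros((550,792,3),np.uint8);o[:550,:400]=a;o[:308,400:]=b
cv2.imwrite("pics/c1.png",cv2.convertScaleAbs(o[:,:,::-1],alpha=1.6))
E
```

```text
side blue [412.8 317.6] [396 299  36  32 402] [413.  315.5] 18.6 [[0.6313, -0.107, 0.041], [0.6343, -0.104, 0.041]]
side orange [343.2 355. ] [324 334  40  36 444] [343.3 351.8] 19.7 [[0.4999, -0.1011, 0.041], [0.5034, -0.0966, 0.041]]
top blue [390.4 205.5] [378 194  25  24 413] [390.3 205.5] 12.3 [[0.6393, -0.1003, 0.041], [0.6392, -0.1001, 0.041]]
top orange [386.8 260.8] [375 248  25  26 223] [387.  260.6] 12.6 [[0.5057, -0.093, 0.041], [0.5062, -0.0934, 0.041]]
[[327.6825  186.86284]
 [425.23123 188.14822]
 [426.30212 284.6738 ]
 [327.52286 284.1268 ]] [[ 0.6857  0.0512  0.016 ]
 [ 0.6881 -0.1912  0.016 ]
 [ 0.4496 -0.1947  0.016 ]
 [ 0.4464  0.0472  0.016 ]]
[[376.      261.     ]
 [471.40366 345.76547]
 [354.      424.     ]
 [266.      322.     ]] [[ 0.6758  0.0398  0.016 ]
 [ 0.6866 -0.1898  0.016 ]
 [ 0.456  -0.1896  0.016 ]
 [ 0.4429  0.0326  0.016 ]]
```

View pics/c1.png

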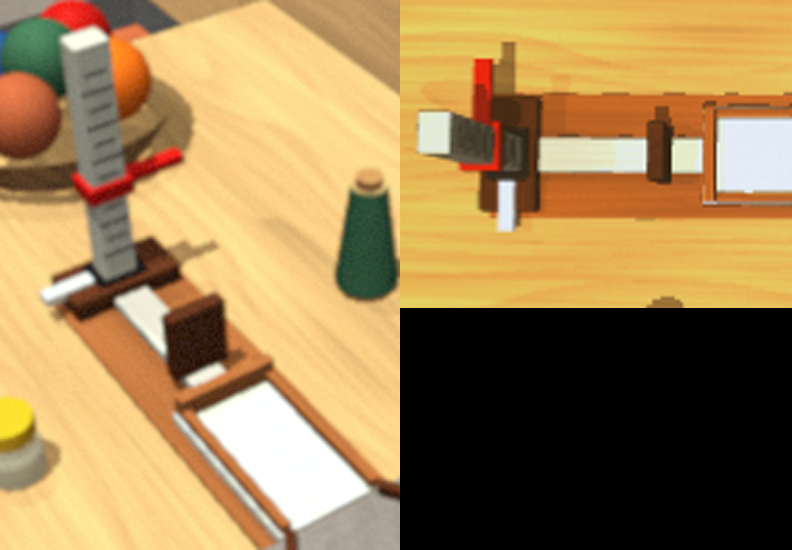

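```bash
cat >> h.py <<'E'
def tri(ims,ps):
    from scipy.optimize import least_squares
    r=least_squares(lambda X:np.ravel([proj(i,X)[0]-p for i,p in zip(ims,ps)]),[.56,.3,.1]);return r.x,r.fun
E
python3 - <<'E'
from h import *
from scipy.optimize import least_squares
S=get_image("side");T=get_image("top")
s=lambda x,y:(190+x/2.5,80+y/2.5)
t=lambda x,y:(160+(x-400)/2.8,180+y/2.8)
obs=[(T,(-120,-2,16),(327.7,186.9),-1),]
# model (mm), image, pixel
O=[(T,(120,-2,16),(327.7,186.9)),(T,(120,-242,16),(425.2,188.1)),(T,(-120,-242,16),(426.3,284.7)),(T,(-120,-2,16),(327.5,284.6)),
(S,(120,-242,16),(470.4,345.8)),(S,(-120,-242,16),(353.5,424.5)),(S,(-120,-2,16),(265.5,322)),(S,(120,-2,16),(376.5,260.5)),
(S,(33,134,15),s(268,378)),(S,(-25,163,76),s(163,312)),(S,(25,163,76),s(222,296)),
(T,(25,170,76),t(659,122)),(T,(-25,170,76),t(659,182)),(T,(33,134,15),t(716,117)),(S,(-15,303,239),s(67,45)),(S,(15,303,239),s(110,34))]
def W(p,X):
    c,n=np.cos(p[2]),np.sin(p[2]);X=np.array(X)/1000;return [p[0]+c*X[0]-n*X[1],p[1]+n*X[0]+c*X[1],X[2]]
f=lambda p:np.ravel([proj(i,W(p,X))[0]-q for i,X,q in O])
for sel in("both","T","S"):
    OO=[o for o in O if sel=="both" or o[0] is (T if sel=="T" else S)]
    r=least_squares(lambda p:np.ravel([proj(i,W(p,X))[0]-q for i,X,q in OO]),[.567,.051,.01],loss="soft_l1")
    print(sel,r.x.round(4),np.degrees(r.x[2]).round(2));
    if sel=="both":print(f(r.x).reshape(-1,2).round(1).tolist())
for n,a,b in(("mark tip",s(181,155),t(483,58)),("ptr tip",s(45,297),t(507,231))):
    X,e=tri([S,T],[a,b]);print(n,X.round(4),e.round(1))
for n,roi,lo,hi in(("red",(215,130,270,170),(0,170,60),(5,255,255)),):
    m,c,st=blob(S,lo,hi,roi);print(n,c,st)
for n,z,bb in(("cone",.05,0),):pass
E
```

```text
both [0.5653 0.0518 0.0182] 1.04
[[-0.3, 0.1], [-1.3, -0.6], [-1.0, -0.1], [-0.2, -0.0], [1.5, -1.8], [-2.0, 3.4], [-2.8, -6.8], [-0.6, -5.7], [-1.8, 1.0], [3.8, 6.7], [3.5, 2.9], [1.8, -0.9], [1.6, -0.8], [-0.8, 0.1], [1.0, 1.3], [-1.4, 0.8]]
T [0.5645 0.0513 0.0187] 1.07
S [0.5677 0.0538 0.0214] 1.23
mark tip [0.6318 0.3662 0.1079] [-0.3  0.   0.1 -0.3]
ptr tip [0.4938 0.3611 0.0256] [-0.5  0.   0.3 -0.6]
red [239.60150376 150.53759398] [218 139  44  23 266]
```

Request:
servo_tool --targets '[3.0,25,-38,-6,0,0,-20,3.0,25,-38,-6,0,0,-20,3.0,25,-38,-6,0,0,-20,3.0,25,-38,-6,0,0,-20,3.0,51.1,-77.6,-11,0,0,-36.5,3.0,51.1,-77.6,-11,0,0,-36.5,3.0,51.1,-77.6,-11,0,0,-36.5,3.0,51.1,-77.6,-11,0,0,-36.5,3.0,51.1,-77.6,-11,0,0,-36.5,3.0,51.1,-77.6,-11,0,0,-36.5]' --newtons 30

```text
time: 2.2
tool_pos: [0.4391, 0.2127, 0.1712]
tcp_rot: [[-0.627, 0.779, 0.001], [0.779, 0.627, 0.001], [-0.0, 0.001, -1.0]]
wrist_force: [1.0, 1.1, -0.0]
opening: 0.0301
grasp_force: 0.0
```

Request:
servo_tool --targets '[3.0,23.7,-36.0,-5.0,0,0,0,3.0,23.7,-36.0,-5.0,0,0,0,3.0,23.7,-36.0,-5.0,0,0,0,3.0,23.7,-36.0,-5.0,0,0,0,3.0,23.7,-36.0,-5.0,0,0,0,3.0,23.7,-36.0,-5.0,0,0,0,3.0,23.7,-36.0,-5.0,0,0,0,3.0,23.7,-36.0,-5.0,0,0,0,3.0,23.7,-36.0,-5.0,0,0,0,3.0,23.7,-36.0,-5.0,0,0,0]'

```text
time: 3.2
tool_pos: [0.6756, -0.154, 0.1198]
tcp_rot: [[-0.62, 0.785, 0.0], [0.785, 0.62, -0.006], [-0.005, -0.003, -1.0]]
wrist_force: [-1.2, -1.3, -0.1]
opening: 0.0305
grasp_force: 0.0
```

Request:
servo_tool --targets '[3.0,0,0.6,-4,0,0,0,3.0,0,0.6,-7.5,0,0,0,3.0,0,0.6,-9.3,0,0,0,3.0,0,0.6,-9.3,0,0,0]'

```text
time: 3.6
tool_pos: [0.6722, -0.1379, 0.0244]
tcp_rot: [[-0.627, 0.779, -0.008], [0.779, 0.627, 0.003], [0.007, -0.004, -1.0]]
wrist_force: [-0.6, 0.1, 0.6]
opening: 0.0299
grasp_force: 0.0
```

Run:
```python
from h import *
S=get_image("side")
cv2.imwrite("pics/s1.png",cv2.convertScaleAbs(cv2.resize(S["color"][180:440,240:560],None,fx=2.3,fy=2.3)[:,:,::-1],alpha=1.5))
```

```text
(no output)
```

View pics/s1.png

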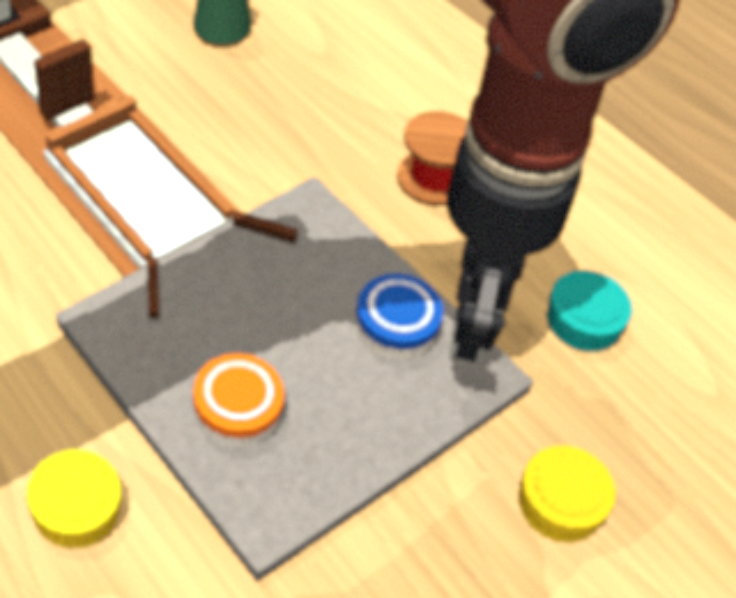

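Request:
servo_tool --targets '[3.0,-0.8,1.0,0.2,0,0,0,3.0,-1.6,2.0,0.2,0,0,0,3.0,-2.4,3.0,0.2,0,0,0,3.0,-3.2,4.0,0.2,0,0,0,3.0,-4.0,5.0,0.2,0,0,0,3.0,-4.8,6.0,0.2,0,0,0,3.0,-5.6,7.0,0.2,0,0,0,3.0,-6.4,8.0,0.2,0,0,0,3.0,-7.2,9.0,0.2,0,0,0,3.0,-7.8,9.7,0.2,0,0,0]'

```text
time: 4.65
tool_pos: [0.5962, -0.0415, 0.03]
tcp_rot: [[-0.627, 0.779, -0.001], [0.779, 0.627, 0.001], [0.001, -0.0, -1.0]]
wrist_force: [1.6, -1.6, 2.0]
opening: 0.0298
grasp_force: 1.0
```

```bash
cat >> h.py <<'E'
def dishes(cam="top",z=.041,roi=(160,150,440,330)):
    im=get_image(cam)
    for k,lo,hi in(("blue",(105,130,40),(125,255,255)),("orange",(7,210,110),(15,255,255))):
        try:
            m,c,s=blob(im,lo,hi,roi);X=at_z(im,[s[:2]+s[2:4]/2-.5],z)[0];d=X[:2]-[.5653,.0518]
            a=.0185;print(cam,k,s.tolist(),X.round(4),"viewer mm",(1000*np.array([d[0]+a*d[1],d[1]-a*d[0]])).round(1))
        except Exception as e:print(k,e)
    return im
E
python3 - <<'E'
from h import *
o=get_obs();print(np.round(o["tool_pos"],4),o["wrist_force"])
dishes()
E
```

```text
[ 0.5962 -0.0415  0.03  ] [ 1.55440411 -1.57427831  1.96637659]
top blue [347, 225, 15, 15, 165] [ 0.5732 -0.0132  0.041 ] viewer mm [  6.7 -65.2]
orange attempt to get argmax of an empty sequence
```

Request:
servo_tool --targets '[3.0,1.3,-1.6,0,0,0,0,3.0,2.5,-3.1,2.5,0,0,-4,3.0,1.5,-3.1,5,0,0,-12,3.0,0,-2.8,5,0,0,-20,3.0,-1.2,-2.4,5,0,0,-28,3.0,-2.4,-2.2,5,0,0,-36,3.0,-2.4,-2.2,5,0,0,-37.8,3.0,-2.4,-2.2,5,0,0,-37.8,3.0,-2.4,-2.2,1.5,0,0,-37.8,3.0,-2.4,-2.2,0,0,0,-37.8]'

```text
time: 5.7
tool_pos: [0.5723, -0.0645, 0.0278]
tcp_rot: [[-0.019, 1.0, -0.003], [1.0, 0.019, 0.001], [0.001, -0.003, -1.0]]
wrist_force: [-0.8, 0.0, -0.2]
opening: 0.03
grasp_force: 0.0
```

Run:
```python
from h import *
o=get_obs();print(np.round(o["tool_pos"],4),o["wrist_force"],np.round(o["tcp_rot"],3).tolist())
dishes()
```

```text
[ 0.5723 -0.0645  0.0278] [-0.82207294  0.00635825 -0.21135321] [[-0.019, 1.0, -0.003], [1.0, 0.019, 0.001], [0.001, -0.003, -1.0]]
top blue [342, 221, 24, 25, 189] [ 0.5707 -0.012   0.041 ] viewer mm [  4.3 -63.9]
top orange [353, 159, 1, 1, 1] [ 0.7512 -0.0083  0.041 ] viewer mm [184.8 -63.5]
```

Request:
servo_tool --targets '[3.0,-0.2,1.2,0.1,0,0,0,3.0,-0.4,2.4,0.1,0,0,0,3.0,-0.6,3.6,0.1,0,0,0,3.0,-0.6,4.8,0.1,0,0,0,3.0,-0.6,6.0,0.1,0,0,0,3.0,-0.7,7.2,0.1,0,0,0,3.0,-0.7,8.4,0.1,0,0,0,3.0,-0.7,9.6,0.1,0,0,0,3.0,-0.7,10.8,0.1,0,0,0,3.0,-0.7,12.0,0.1,0,0,0]'

```text
time: 6.75
tool_pos: [0.5657, 0.0564, 0.0307]
tcp_rot: [[-0.018, 1.0, -0.001], [1.0, 0.018, 0.0], [0.0, -0.001, -1.0]]
wrist_force: [-0.2, -0.1, -1.3]
opening: 0.0299
grasp_force: 0.3
```

Run:
```python
from h import *
o=get_obs();print(np.round(o["tool_pos"],4),o["wrist_force"])
dishes()
```

```text
[0.5657 0.0564 0.0307] [-0.15882288 -0.14380356 -1.3462775 ]
top blue [299, 228, 3, 14, 28] [0.5644 0.1163 0.041 ] viewer mm [ 0.3 64.5]
top orange [380, 254, 15, 14, 167] [ 0.5064 -0.0934  0.041 ] viewer mm [ -61.6 -144.1]
```

Request:
servo_tool --targets '[3.0,-0.0,1.0,0,0,0,0,3.0,-0.1,2.0,-0.1,0,0,0,3.0,-0.1,3.0,-0.1,0,0,0,3.0,-0.1,4.0,-0.1,0,0,0,3.0,-0.1,4.8,-0.1,0,0,0,3.0,-0.1,5.4,-0.1,0,0,0,3.0,-0.1,5.8,-0.1,0,0,0,3.0,-0.1,6.0,-0.1,0,0,0,3.0,-0.1,6.1,-0.1,0,0,0]'

```text
time: 7.7
tool_pos: [0.565, 0.1159, 0.03]
tcp_rot: [[-0.017, 1.0, -0.0], [1.0, 0.017, -0.0], [-0.0, -0.0, -1.0]]
wrist_force: [0.4, -1.4, 1.7]
opening: 0.03
grasp_force: 1.0
```

Request:
servo_tool --targets '[3.0,0,0.1,0,0,0,0,3.0,0,0.2,0,0,0,0]'

```text
time: 7.9
tool_pos: [0.565, 0.1177, 0.03]
tcp_rot: [[-0.017, 1.0, -0.0], [1.0, 0.017, -0.0], [-0.0, -0.0, -1.0]]
wrist_force: [0.1, -2.1, 2.1]
opening: 0.0298
grasp_force: 1.0
```

Request:
servo_tool --targets '[3.0,0,0.1,0,0,0,0,3.0,0,0.2,0,0,0,0]'

```text
time: 8.1
tool_pos: [0.565, 0.1188, 0.03]
tcp_rot: [[-0.016, 1.0, 0.0], [1.0, 0.016, -0.002], [-0.002, 0.0, -1.0]]
wrist_force: [-0.4, -4.2, 2.3]
opening: 0.0298
grasp_force: 2.3
```

Request:
servo_tool --targets '[3.0,0,-1.5,0,0,0,0,3.0,0,-4,3,0,0,0,3.0,0,-7,6,0,0,-4,3.0,-2,-11,6,0,0,-12,3.0,-4,-15,6,0,0,-20,3.0,-6,-19,6,0,0,-28,3.0,-9.1,-23,6,0,0,-36.2,3.0,-9.1,-25.7,5,0,0,-36.2,3.0,-9.1,-25.7,2.5,0,0,-36.2,3.0,-9.1,-25.7,0,0,0,-36.2]'

```text
time: 9.1
tool_pos: [0.4741, -0.1383, 0.0297]
tcp_rot: [[0.579, 0.815, 0.002], [0.815, -0.579, 0.0], [0.001, 0.002, -1.0]]
wrist_force: [0.0, 0.6, -1.0]
opening: 0.0297
grasp_force: 0.0
```

Run:
```python
from h import *
im=dishes()
o=get_obs();print(np.round(o["tool_pos"],4),o["wrist_force"],np.round(o["tcp_rot"],3).tolist())
```

```text
top blue [273, 223, 24, 24, 189] [0.5637 0.1535 0.041 ] viewer mm [  0.2 101.7]
top orange [380, 253, 15, 15, 116] [ 0.5076 -0.0934  0.041 ] viewer mm [ -60.4 -144.1]
[ 0.4717 -0.1366  0.0262] [-0.6225763   0.74385801 -1.74394548] [[0.578, 0.816, -0.005], [0.816, -0.578, 0.003], [-0.001, -0.006, -1.0]]
```

Request:
servo_tool --targets '[3.0,0.7,1.0,0,0,0,0,3.0,1.4,2.0,0,0,0,0,3.0,2.1,3.0,0,0,0,0,3.0,2.9,4.0,0,0,0,0,3.0,3.6,5.0,0,0,0,0,3.0,4.3,6.0,0,0,0,0,3.0,5.0,7.0,0,0,0,0,3.0,5.7,8.0,0,0,0,0,3.0,6.4,9.0,0,0,0,0,3.0,6.8,9.5,0,0,0,0]'

```text
time: 10.15
tool_pos: [0.5428, -0.0403, 0.0298]
tcp_rot: [[0.575, 0.818, 0.0], [0.818, -0.575, 0.001], [0.001, -0.0, -1.0]]
wrist_force: [-0.1, -0.9, 1.5]
opening: 0.03
grasp_force: 1.0
```

Run:
```python
from h import *
o=get_obs();print(np.round(o["tool_pos"],4),o["wrist_force"])
dishes()
```

```text
[ 0.5428 -0.0403  0.0298] [-0.06485964 -0.90907674  1.50153073]
top blue [277, 228, 15, 14, 169] [0.5636 0.1547 0.041 ] viewer mm [  0.2 102.9]
top orange [347, 229, 9, 15, 95] [ 0.5634 -0.0061  0.041 ] viewer mm [ -3.  -57.9]
```

Request:
servo_tool --targets '[3.0,-0.9,-1.3,0,0,0,0,3.0,-2,-3.2,2.5,0,0,4,3.0,-1.5,-3.2,5,0,0,12,3.0,0,-2.8,5,0,0,20,3.0,1.2,-2.4,5,0,0,28,3.0,2.3,-2.3,5,0,0,36.2,3.0,2.3,-2.3,5,0,0,36.2,3.0,2.3,-2.3,3.5,0,0,36.2,3.0,2.3,-2.3,1.5,0,0,36.2,3.0,2.3,-2.3,0,0,0,36.2]'

```text
time: 11.2
tool_pos: [0.563, -0.0661, 0.029]
tcp_rot: [[-0.012, 1.0, -0.002], [1.0, 0.012, -0.0], [-0.0, -0.002, -1.0]]
wrist_force: [0.2, 0.7, -0.3]
opening: 0.0298
grasp_force: 0.0
```

Run:
```python
from h import *
o=get_obs();print(np.round(o["tool_pos"],4),o["wrist_force"],np.round(o["tcp_rot"],3).tolist())
dishes()
```

```text
[ 0.563  -0.0661  0.029 ] [ 0.18925846  0.74341922 -0.27872817] [[-0.012, 1.0, -0.002], [1.0, 0.012, -0.0], [-0.0, -0.002, -1.0]]
top blue [273, 223, 24, 24, 187] [0.5637 0.1535 0.041 ] viewer mm [  0.2 101.7]
top orange [341, 224, 24, 23, 104] [ 0.5659 -0.0097  0.041 ] viewer mm [ -0.6 -61.5]
```

Request:
servo_tool --targets '[3.0,0.2,1.3,0.1,0,0,0,3.0,0.2,2.6,0.1,0,0,0,3.0,0.2,3.9,0.1,0,0,0,3.0,0.2,5.2,0.1,0,0,0,3.0,0.2,6.5,0.1,0,0,0,3.0,0.2,7.8,0.1,0,0,0,3.0,0.2,9.1,0.1,0,0,0,3.0,0.2,10.4,0.1,0,0,0,3.0,0.1,11.4,0.1,0,0,0,3.0,0.1,12.0,0.1,0,0,0]'

```text
time: 12.25
tool_pos: [0.5657, 0.0567, 0.0308]
tcp_rot: [[-0.019, 1.0, -0.001], [1.0, 0.019, 0.0], [0.001, -0.001, -1.0]]
wrist_force: [-0.2, -0.9, -0.6]
opening: 0.0298
grasp_force: 0.3
```

Request:
servo_tool --targets '[3.0,0,0.2,0,0,0,0,3.0,0,0.4,0,0,0,0,3.0,0,0.4,0,0,0,0]'

```text
time: 12.55
tool_pos: [0.5659, 0.0583, 0.0309]
tcp_rot: [[-0.016, 1.0, -0.0], [1.0, 0.016, -0.001], [-0.001, -0.0, -1.0]]
wrist_force: [-0.2, -0.6, -0.2]
opening: 0.0299
grasp_force: 0.2
```

Request:
servo_tool --targets '[3.0,0,0.1,0,0,0,0,3.0,0,0.2,0,0,0,0,3.0,0,0.2,0,0,0,0]'

```text
time: 12.85
tool_pos: [0.566, 0.0588, 0.031]
tcp_rot: [[-0.015, 1.0, 0.0], [1.0, 0.015, -0.003], [-0.003, 0.0, -1.0]]
wrist_force: [-0.7, -4.8, 0.7]
opening: 0.0302
grasp_force: 2.2
```

Request:
servo_tool --targets '[3.0,0,-1.5,0,0,0,0,3.0,0,-2,4,0,0,0,3.0,0,-2,8,0,0,8,4.5,0,1,12,0,0,16,4.5,0,5,12,0,0,24,4.5,0,9,12,0,0,32,4.5,0,13,12,0,0,40,4.5,-0.4,16.3,12,0,0,48,4.5,-0.4,16.3,12,0,0,56,4.5,-0.4,16.3,12,0,0,64]'

```text
time: 13.85
tool_pos: [0.5612, 0.2268, 0.151]
tcp_rot: [[-0.91, 0.414, -0.001], [0.414, 0.91, 0.002], [0.002, 0.002, -1.0]]
wrist_force: [0.1, -0.8, -0.9]
opening: 0.0455
grasp_force: 0.0
```

Request:
servo_tool --targets '[4.5,0,0,0,0,0,8,4.5,0,0,0,0,0,16,4.5,0,0,0,0,0,24,4.5,0,0,0,0,0,26,4.5,0,0,0,0,0,26,4.5,0,0,0,0,0,26]'

```text
time: 14.45
tool_pos: [0.5619, 0.2242, 0.151]
tcp_rot: [[-1.0, -0.015, -0.0], [-0.015, 1.0, 0.0], [0.0, 0.0, -1.0]]
wrist_force: [-0.1, 0.1, 0.1]
opening: 0.0451
grasp_force: 0.0
```

Run:
```python
from h import *
o=get_obs();print(np.round(o["tool_pos"],4),o["wrist_force"],np.round(o["tcp_rot"],3).tolist())
dishes("top")
S=get_image("side")
cv2.imwrite("pics/s2.png",cv2.convertScaleAbs(cv2.resize(S["color"][80:340,180:440],None,fx=2.3,fy=2.3)[:,:,::-1],alpha=1.6))
```

```text
[0.5619 0.2242 0.151 ] [-0.07204674  0.10269584  0.05431308] [[-1.0, -0.015, -0.0], [-0.015, 1.0, 0.0], [0.0, 0.0, -1.0]]
top blue [277, 227, 16, 15, 176] [0.5649 0.1535 0.041 ] viewer mm [  1.4 101.7]
top orange [302, 228, 15, 14, 174] [0.5649 0.0948 0.041 ] viewer mm [ 0.4 43. ]
```

View pics/s2.png

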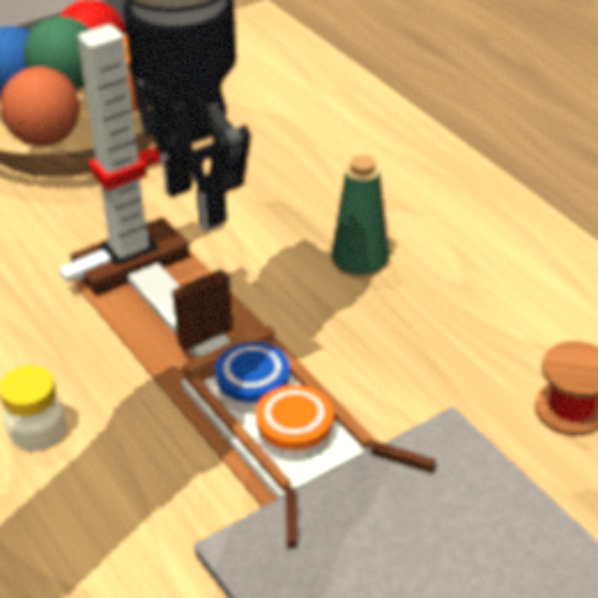

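Request:
servo_tool --targets '[4.5,0,-0.2,-3,0,0,0,4.5,0,-0.2,-6,0,0,0,4.5,0,-0.2,-8.5,0,0,0,4.5,0,-0.2,-10,0,0,0,4.5,0,-0.2,-10.6,0,0,0,4.5,0,-0.2,-10.6,0,0,0]'

```text
time: 15.15
tool_pos: [0.5619, 0.2222, 0.0446]
tcp_rot: [[-1.0, -0.017, -0.001], [-0.017, 1.0, -0.0], [0.001, -0.0, -1.0]]
wrist_force: [-0.6, 0.0, 0.8]
opening: 0.0446
grasp_force: 0.0
```

Request:
servo_tool --targets '[2.0,0,0,0,0,0,0,2.0,0,0,0,0,0,0,2.0,0,0,0,0,0,0,1.7,0,0,0,0,0,0,1.5,0,0,0,0,0,0,1.2,0,0,0,0,0,0,1.0,0,0,0,0,0,0,1.0,0,0,0,0,0,0]' --newtons 50

```text
time: 15.95
tool_pos: [0.5629, 0.2312, 0.0471]
tcp_rot: [[-1.0, -0.022, 0.006], [-0.022, 1.0, 0.013], [-0.006, 0.012, -1.0]]
wrist_force: [0.6, 11.8, -2.0]
opening: 0.0131
grasp_force: 48.9
```

Request:
servo_tool --targets '[1.0,0,0.4,0,0,0,0,1.0,0,0.8,0,0,0,0,1.0,0,1.0,0,0,0,0,1.0,0,1.0,0,0,0,0]' --newtons 60

```text
time: 16.35
tool_pos: [0.5628, 0.2312, 0.0471]
tcp_rot: [[-1.0, -0.017, 0.002], [-0.017, 1.0, -0.001], [-0.002, -0.001, -1.0]]
wrist_force: [-2.0, -1.9, 7.1]
opening: 0.0132
grasp_force: 60.9
```

Request:
servo_tool --targets '[1.0,0,0,0.2,0,0,0,1.0,0,0,0.5,0,0,0,1.0,0,0,1.0,0,0,0,1.0,0,0,1.5,0,0,0,1.0,0,0,2.0,0,0,0,1.0,0,0,2.5,0,0,0,1.0,0,0,3.0,0,0,0,1.0,0,0,3.5,0,0,0,1.0,0,0,4.0,0,0,0,1.0,0,0,4.5,0,0,0]'

```text
time: 17.35
tool_pos: [0.5627, 0.2312, 0.0905]
tcp_rot: [[-1.0, -0.017, 0.001], [-0.017, 1.0, -0.001], [-0.001, -0.001, -1.0]]
wrist_force: [4.9, -2.2, -5.3]
opening: 0.0133
grasp_force: 59.1
```

Request:
servo_tool --targets '[1.0,0,0,0.5,0,0,0,1.0,0,0,1.0,0,0,0,1.0,0,0,1.5,0,0,0,1.0,0,0,2.0,0,0,0,1.0,0,0,2.5,0,0,0,1.0,0,0,3.0,0,0,0,1.0,0,0,3.3,0,0,0,1.0,0,0,3.6,0,0,0,1.0,0,0,3.8,0,0,0,1.0,0,0,3.8,0,0,0]'

```text
time: 18.35
tool_pos: [0.5627, 0.2312, 0.1287]
tcp_rot: [[-1.0, -0.017, 0.002], [-0.017, 1.0, -0.001], [-0.002, -0.001, -1.0]]
wrist_force: [4.5, -3.4, -4.4]
opening: 0.013
grasp_force: 59.3
```

Run:
```python
from h import *
o=get_obs();print(np.round(o["tool_pos"],4),o["wrist_force"],np.round(o["tcp_rot"],3).tolist())
S=get_image("side");T=get_image("top")
a=cv2.resize(S["color"][90:240,190:330],None,fx=4,fy=4,interpolation=cv2.INTER_CUBIC)[:600]
b=cv2.resize(T["color"][190:290,150:220],None,fx=3,fy=3,interpolation=cv2.INTER_CUBIC)
o=np.zeros((600,790,3),np.uint8);o[:600,:560]=a;o[:300,570:780]=b
cv2.imwrite("pics/c2.png",cv2.convertScaleAbs(o[:,:,::-1],alpha=1.6))
```

```text
[0.5627 0.2312 0.1287] [ 4.46293595 -3.42571233 -4.40283662] [[-1.0, -0.017, 0.002], [-0.017, 1.0, -0.001], [-0.002, -0.001, -1.0]]
```

View pics/c2.png

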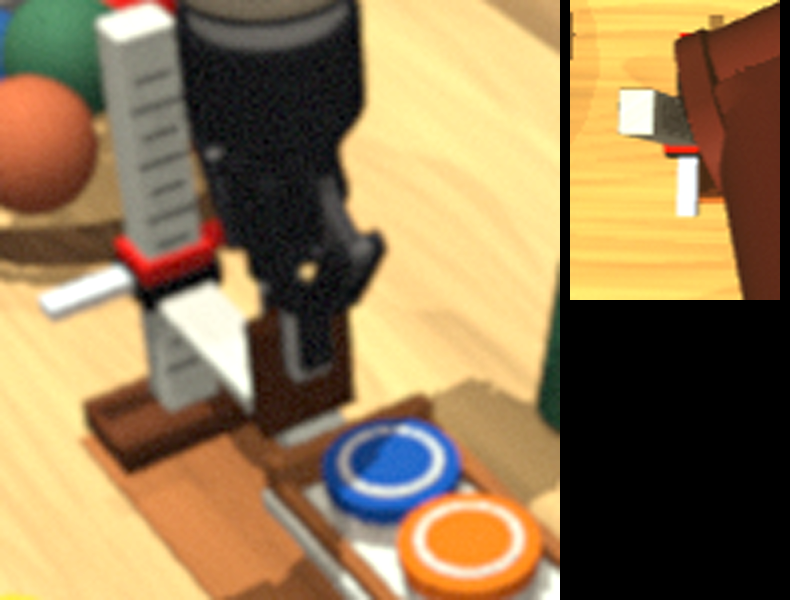

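Run:
```python
from h import *
from scipy.optimize import least_squares
S=get_image("side");T=get_image("top");S0=cv2.imread("pics/side0.png")[:,:,::-1];T0=cv2.imread("pics/top0.png")[:,:,::-1]
hsv=lambda c:cv2.cvtColor(np.ascontiguousarray(c),cv2.COLOR_RGB2HSV)
red=lambda c:(cv2.inRange(hsv(c),(0,190,60),(6,255,255))|cv2.inRange(hsv(c),(174,190,60),(180,255,255)))>0
wht=lambda c:cv2.inRange(hsv(c),(0,0,90),(180,75,255))>0
def mids(m,roi,ax):   # ax=0: per column mid row
    x0,y0,x1,y1=roi;s=m[y0:y1,x0:x1];out=[]
    for i in range(s.shape[1-ax] if ax==0 else s.shape[0]):
        v=np.flatnonzero(s[:,i] if ax==0 else s[i])
        if len(v)>1: out.append((x0+i,y0+v.mean(),len(v)) if ax==0 else (x0+v.mean(),y0+i,len(v)))
    return np.array(out)
A={"mark":(mids(red(S0),(247,135,266,156),0),mids(red(T0),(184,198,196,222),1)),
 "ptr0":(mids(wht(S0),(205,188,222,206),0),mids(wht(T0),(193,244,204,266),1)),
 "ptr":(mids(wht(S["color"]),(196,150,220,175),0),mids(wht(T["color"]),(184,243,195,266),1))}
for k,(s,t) in A.items():
    s=s[1:-1];t=t[1:-1];z=.1 if k!="ptr0" else .025
    print(k,s[:,1].round(1).tolist(),s[:,2].astype(int).tolist(),t[:,0].round(1).tolist(),t[:,2].astype(int).tolist())
    for _ in range(6):
        y=np.median(at_z(T,t[:,:2],z)[:,1])
        zz=[]
        for p in s[:,:2]:
            a,b=at_z(S,[p],0)[0],at_z(S,[p],.2)[0];zz.append(.2*(y-a[1])/(b[1]-a[1]))
        z=np.median(zz)
    print(k,"y",y.round(4),"z",np.round(z,4),np.round(zz,4).tolist())
print("tip now",tri([S,T],[(201.5,165.7),(189,261.7)]))
```

```text
mark [146.5, 146.0, 145.5, 145.0, 144.5, 144.0, 143.5, 143.5, 142.5, 142.5, 142.5, 141.5, 141.5, 142.0] [6, 5, 6, 7, 6, 7, 6, 6, 6, 6, 6, 6, 6, 5] [189.5, 189.5, 189.5, 189.5, 189.5, 189.5, 189.5, 189.5, 189.5, 189.5, 189.5, 189.5, 189.5, 189.5, 189.0, 189.5, 189.0, 189.0, 189.0] [6, 6, 6, 6, 6, 6, 6, 6, 6, 6, 6, 6, 6, 6, 5, 6, 5, 5, 5]
mark y 0.3652 z 0.1113 [0.1102, 0.1105, 0.1108, 0.1111, 0.1115, 0.1118, 0.1121, 0.1112, 0.1127, 0.1119, 0.111, 0.1125, 0.1117, 0.1097]
ptr0 [197.5, 198.0, 197.5, 197.5, 197.0, 197.0, 196.0, 195.5, 195.0, 194.5, 194.0, 193.5, 193.0, 192.5] [6, 7, 8, 8, 9, 9, 9, 8, 7, 8, 7, 8, 7, 8] [197.5, 197.5, 197.5, 197.5, 197.5, 197.5, 197.5, 197.5, 197.5, 197.5, 197.5, 197.5, 197.5, 197.5, 197.5, 197.5] [6, 6, 6, 6, 6, 6, 6, 6, 6, 6, 6, 6, 6, 6, 6, 6]
ptr0 y 0.3644 z 0.0247 [0.0265, 0.0243, 0.0246, 0.0236, 0.0238, 0.0228, 0.0243, 0.0246, 0.0248, 0.0251, 0.0253, 0.0256, 0.0258, 0.0261]
ptr [165.5, 165.5, 165.5, 165.0, 165.0, 164.0, 164.0, 163.5, 163.0, 163.0, 162.0, 162.0, 161.5, 161.5, 161.0, 160.5, 160.0, 160.0] [6, 8, 8, 9, 9, 9, 9, 8, 9, 9, 9, 9, 8, 8, 9, 8, 9, 9] [189.0, 189.0, 189.0, 189.0, 189.0, 189.0, 189.0, 189.0, 189.0, 189.0, 189.0, 188.5, 188.5, 188.5, 189.0, 189.0, 189.0] [7, 7, 7, 7, 7, 7, 7, 7, 7, 7, 7, 8, 8, 6, 7, 7, 7]
ptr y 0.364 z 0.1059 [0.1072, 0.1064, 0.1056, 0.1058, 0.105, 0.1064, 0.1056, 0.1059, 0.1061, 0.1053, 0.1067, 0.1059, 0.1062, 0.1053, 0.1056, 0.1059, 0.1062, 0.1054]
tip now (array([0.49409168, 0.36203115, 0.10806836]), array([-0.34626544,  0.02618672,  0.15859989, -0.3701587 ]))
```

Run:
```python
from h import *
S=get_image("side")["color"].astype(int);S0=cv2.imread("pics/side0.png")[:,:,::-1].astype(int)
for x in(250,254,258):print("mark",x,[tuple(v) for v in S0[136:156,x].tolist()])
for x in(203,208,213):print("ptr",x,[tuple(v) for v in S[153:175,x].tolist()])
a=cv2.resize(S0[130:162,210:270].astype(np.uint8),None,fx=6.5,fy=9,interpolation=cv2.INTER_CUBIC)
b=cv2.resize(S[145:177,195:255].astype(np.uint8),None,fx=6.5,fy=9,interpolation=cv2.INTER_CUBIC)
cv2.imwrite("pics/c3.png",cv2.convertScaleAbs(np.hstack([a,b])[:,:,::-1],alpha=1.6))
```

```text
mark 250 [(65, 51, 31), (76, 59, 36), (82, 64, 37), (96, 77, 47), (106, 84, 55), (103, 77, 48), (100, 55, 32), (100, 29, 20), (102, 18, 16), (103, 17, 13), (98, 14, 15), (87, 7, 2), (77, 13, 10), (80, 38, 22), (95, 66, 39), (122, 98, 61), (141, 114, 72), (151, 123, 80), (154, 126, 82), (154, 126, 82)]
mark 254 [(89, 69, 42), (90, 71, 44), (93, 74, 47), (98, 71, 42), (120, 60, 35), (145, 46, 33), (155, 28, 22), (153, 20, 14), (145, 21, 17), (120, 16, 14), (89, 13, 11), (87, 47, 27), (117, 87, 53), (146, 118, 76), (157, 131, 85), (160, 134, 86), (160, 134, 88), (157, 130, 84), (156, 129, 83), (157, 130, 85)]
mark 258 [(85, 68, 43), (87, 67, 42), (103, 60, 35), (132, 51, 35), (150, 33, 21), (158, 30, 25), (152, 22, 17), (133, 13, 8), (101, 13, 11), (78, 22, 12), (98, 62, 39), (129, 97, 62), (148, 119, 77), (153, 125, 80), (156, 128, 84), (158, 131, 84), (157, 135, 85), (158, 139, 90), (160, 144, 95), (157, 142, 92)]
ptr 203 [(61, 43, 29), (58, 42, 28), (60, 41, 23), (79, 60, 37), (101, 78, 46), (101, 81, 50), (99, 78, 48), (106, 84, 55), (131, 113, 85), (159, 148, 133), (168, 168, 161),
[... 197 characters left out ...]
6, 23), (55, 39, 27), (63, 45, 30), (82, 62, 37), (102, 80, 49), (101, 80, 49), (105, 89, 68), (128, 122, 109), (152, 154, 148), (167, 172, 168), (170, 175, 172), (164, 169, 166), (144, 148, 143), (115, 114, 108), (104, 96, 86), (124, 106, 85), (151, 125, 89), (165, 137, 90), (170, 142, 93), (168, 141, 91), (168, 141, 93), (168, 141, 92)]
ptr 213 [(51, 34, 21), (54, 38, 23), (67, 49, 29), (108, 83, 51), (130, 108, 79), (136, 127, 112), (153, 155, 150), (166, 170, 167), (168, 173, 170), (164, 168, 164), (143, 146, 142), (114, 111, 107), (100, 94, 85), (118, 101, 82), (142, 118, 83), (161, 132, 88), (167, 138, 90), (168, 142, 94), (168, 141, 93), (167, 140, 92), (167, 139, 91), (168, 139, 92)]
```

View pics/c3.png

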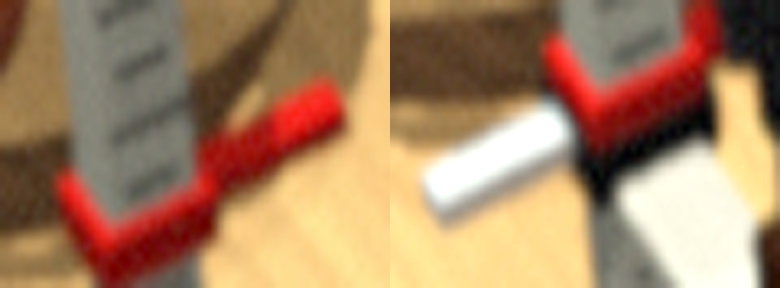

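Run:
```python
from h import *
I=get_image("side");S=I["color"].astype(float);S0=cv2.imread("pics/side0.png")[:,:,::-1].astype(float)
def run(n,img,cols,rows,alpha,y):
    zz=[];th=[]
    for x in cols:
        v=img[rows[0]:rows[1],x];a=alpha(v);r=np.arange(*rows)
        i=np.flatnonzero(a>.5);up=i[0]-1+(.5-a[i[0]-1])/(a[i[0]]-a[i[0]-1]);dn=i[-1]+(a[i[-1]]-.5)/(a[i[-1]]-a[i[-1]+1])
        m=rows[0]+(up+dn)/2;th.append(dn-up)
        p,q=at_z(I,[(x,m)],0)[0],at_z(I,[(x,m)],.2)[0];zz.append(.2*(y(0)-p[1])/(q[1]-p[1]))
    print(n,np.median(zz).round(4),np.round(zz,4).tolist(),np.round(th,1).tolist())
rd=lambda v:np.clip(((v[:,0]-v[:,1])/v[:,0]-.22)/(.85-.22),0,1)
wh=lambda v:np.clip((v[:,2]/v[:,0]-.6)/(1-.6),0,1)
run("mark",S0,range(249,260),(132,158),rd,lambda _:.3652)
run("ptr",S,range(203,217),(150,178),wh,lambda _:.364)
run("ptr0",S0,range(210,221),(182,210),wh,lambda _:.3644)
```

```text
mark 0.1117 [0.1101, 0.1105, 0.1108, 0.1113, 0.1117, 0.1121, 0.1119, 0.1119, 0.112, 0.1121, 0.1116] [6.7, 6.6, 6.8, 6.9, 6.8, 6.6, 6.6, 6.8, 6.7, 6.9, 6.8]
ptr 0.106 [0.106, 0.1059, 0.106, 0.106, 0.106, 0.1059, 0.1061, 0.1063, 0.1061, 0.106, 0.1061, 0.1059, 0.1058, 0.1058] [7.0, 7.4, 7.5, 7.6, 7.5, 7.5, 7.5, 7.6, 7.6, 7.3, 7.3, 7.3, 7.2, 7.2]
ptr0 0.0244 [0.0237, 0.024, 0.0242, 0.0246, 0.0239, 0.0236, 0.0244, 0.0253, 0.0258, 0.0257, 0.0255] [7.4, 7.8, 7.9, 7.9, 8.1, 8.2, 7.7, 6.9, 7.0, 6.7, 6.9]
```

Request:
servo_tool --targets '[1.0,0,0,0.2,0,0,0,1.0,0,0,0.4,0,0,0,1.0,0,0,0.5,0,0,0,1.0,0,0,0.5,0,0,0]'

```text
time: 19.05
tool_pos: [0.5627, 0.2312, 0.1336]
tcp_rot: [[-1.0, -0.017, 0.002], [-0.017, 1.0, -0.001], [-0.002, -0.001, -1.0]]
wrist_force: [4.1, -3.6, -5.2]
opening: 0.0127
grasp_force: 59.2
```

Run:
```python
from h import *
o=get_obs();print(np.round(o["tool_pos"],4),o["time"])
I=get_image("side");cv2.imwrite("pics/s3.png",cv2.convertScaleAbs(cv2.resize(I["color"][90:240,190:330],None,fx=4,fy=4,interpolation=cv2.INTER_CUBIC)[:,:,::-1],alpha=1.6))
```

```text
[0.5627 0.2312 0.1336] 19.05
```

View pics/s3.png

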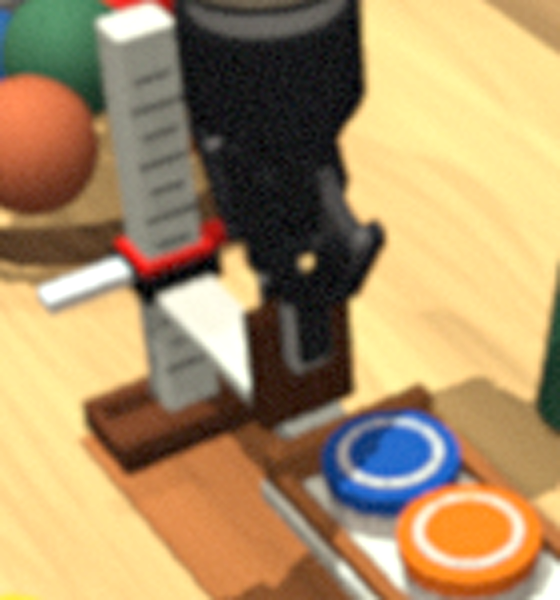

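Request:
servo_tool --targets '[1.0,0,0,0,0,0,0,1.0,0,0,0,0,0,0,1.0,0,0,0,0,0,0,1.0,0,0,0,0,0,0,1.0,0,0,0,0,0,0,1.0,0,0,0,0,0,0,1.0,0,0,0,0,0,0,1.0,0,0,0,0,0,0,1.0,0,0,0,0,0,0,1.0,0,0,0,0,0,0]'

```text
time: 20.1
tool_pos: [0.5627, 0.2311, 0.1335]
tcp_rot: [[-1.0, -0.017, 0.002], [-0.017, 1.0, -0.001], [-0.002, -0.001, -1.0]]
wrist_force: [4.3, -3.3, -4.7]
opening: 0.0128
grasp_force: 59.2
```

Request:
servo_tool --targets '[1.0,0,0,0,0,0,0,1.0,0,0,0,0,0,0,1.0,0,0,0,0,0,0,1.0,0,0,0,0,0,0,1.0,0,0,0,0,0,0,1.0,0,0,0,0,0,0,1.0,0,0,0,0,0,0,1.0,0,0,0,0,0,0,1.0,0,0,0,0,0,0,1.0,0,0,0,0,0,0]'

```text
time: 21.1
tool_pos: [0.5627, 0.2312, 0.1335]
tcp_rot: [[-1.0, -0.017, 0.002], [-0.017, 1.0, -0.001], [-0.002, -0.001, -1.0]]
wrist_force: [4.0, -2.8, -4.0]
opening: 0.0132
grasp_force: 59.2
```

Request:
servo_tool --targets '[1.0,0,0,0,0,0,0,1.0,0,0,0,0,0,0,1.0,0,0,0,0,0,0,1.0,0,0,0,0,0,0,1.0,0,0,0,0,0,0,1.0,0,0,0,0,0,0,1.0,0,0,0,0,0,0,1.0,0,0,0,0,0,0]'

```text
time: 21.9
tool_pos: [0.5627, 0.2312, 0.1336]
tcp_rot: [[-1.0, -0.017, 0.002], [-0.017, 1.0, -0.001], [-0.002, -0.001, -1.0]]
wrist_force: [5.1, -3.1, -4.6]
opening: 0.0128
grasp_force: 59.2
```

Request:
servo_tool --targets '[1.0,0,0,-0.3,0,0,0,1.0,0,0,-0.7,0,0,0,1.0,0,0,-1.1,0,0,0,1.0,0,0,-1.5,0,0,0,1.0,0,0,-1.9,0,0,0,1.0,0,0,-2.3,0,0,0,1.0,0,0,-2.7,0,0,0,1.0,0,0,-3.1,0,0,0,1.0,0,0,-3.5,0,0,0,1.0,0,0,-3.9,0,0,0]'

```text
time: 22.9
tool_pos: [0.5627, 0.2312, 0.0942]
tcp_rot: [[-1.0, -0.017, 0.001], [-0.017, 1.0, -0.001], [-0.001, -0.001, -1.0]]
wrist_force: [4.7, -3.4, -4.4]
opening: 0.0131
grasp_force: 59.4
```

Request:
servo_tool --targets '[1.0,0,0,-0.4,0,0,0,1.0,0,0,-0.8,0,0,0,1.0,0,0,-1.2,0,0,0,1.0,0,0,-1.6,0,0,0,1.0,0,0,-2.0,0,0,0,1.0,0,0,-2.4,0,0,0,1.0,0,0,-2.8,0,0,0,1.0,0,0,-3.2,0,0,0,1.0,0,0,-3.5,0,0,0,1.0,0,0,-3.7,0,0,0]'

```text
time: 23.9
tool_pos: [0.5627, 0.2312, 0.0571]
tcp_rot: [[-1.0, -0.017, 0.001], [-0.017, 1.0, -0.001], [-0.001, -0.001, -1.0]]
wrist_force: [3.5, -2.8, -5.0]
opening: 0.0127
grasp_force: 59.4
```

Ground contact expected at 0.0471; ease down in small steps.

Request:
servo_tool --targets '[1.0,0,0,-0.2,0,0,0,1.0,0,0,-0.4,0,0,0,1.0,0,0,-0.6,0,0,0,1.0,0,0,-0.75,0,0,0,1.0,0,0,-0.85,0,0,0,1.0,0,0,-0.95,0,0,0,1.0,0,0,-1.05,0,0,0,1.0,0,0,-1.1,0,0,0,1.0,0,0,-1.1,0,0,0]'

```text
time: 24.8
tool_pos: [0.5627, 0.2312, 0.0471]
tcp_rot: [[-1.0, -0.016, 0.001], [-0.016, 1.0, -0.001], [-0.001, -0.001, -1.0]]
wrist_force: [3.2, -3.9, 0.6]
opening: 0.0129
grasp_force: 60.2
```

Request:
servo_tool --targets '[1.0,0,0,-0.1,0,0,0,1.0,0,0,-0.1,0,0,0,2.0,0,0,-0.1,0,0,0,3.0,0,0,0,0,0,0,4.0,0,0,0,0,0,0,4.0,0,0,0,0,0,0,4.0,0,0,0,0,0,0]'

```text
time: 25.5
tool_pos: [0.5615, 0.2326, 0.0458]
tcp_rot: [[-1.0, -0.018, -0.001], [-0.018, 1.0, 0.0], [0.001, 0.0, -1.0]]
wrist_force: [0.5, -0.2, -0.6]
opening: 0.0402
grasp_force: 0.0
```

Request:
servo_tool --targets '[4.0,0,0,2,0,0,0,4.0,0,0,5,0,0,0,4.0,0,0,9,0,0,0,4.0,0,0,13,0,0,0,4.0,-3,-4,15,0,0,0,4.0,-6,-8,15,0,0,0,4.0,-9,-12,15,0,0,0,4.0,-9,-16,15,0,0,0,4.0,-9,-20,15,0,0,0,4.0,-9,-24,15,0,0,0]'

```text
time: 26.5
tool_pos: [0.4715, -0.0092, 0.1963]
tcp_rot: [[-1.0, -0.018, 0.0], [-0.018, 1.0, 0.0], [-0.0, 0.0, -1.0]]
wrist_force: [1.2, -0.6, 0.5]
opening: 0.0397
grasp_force: 0.0
```

Run:
```python
from h import *
o=get_obs();print(np.round(o["tool_pos"],4),o["time"])
dishes();I=get_image("side");cv2.imwrite("pics/s4.png",cv2.convertScaleAbs(cv2.resize(I["color"][90:340,170:450],None,fx=2.3,fy=2.3)[:,:,::-1],alpha=1.6))
```

```text
[ 0.4715 -0.0092  0.1963] 26.5
top blue [273, 223, 24, 24, 189] [0.5637 0.1535 0.041 ] viewer mm [  0.2 101.7]
top orange [317, 239, 4, 6, 15] [0.5485 0.0716 0.041 ] viewer mm [-16.4  20.1]
```

View pics/s4.png

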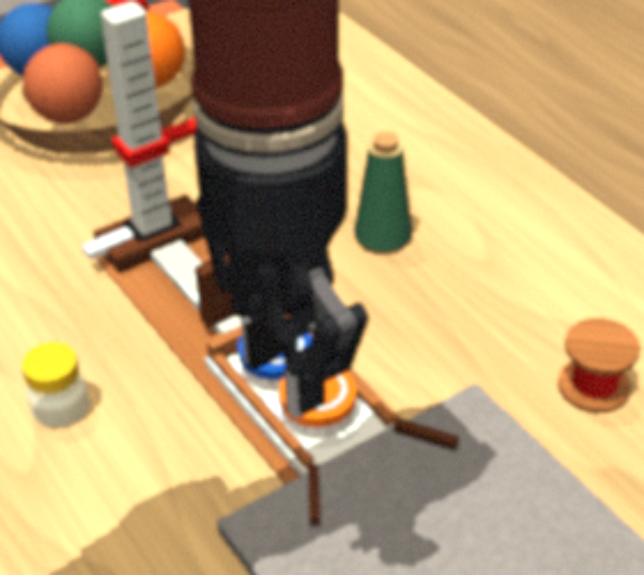

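The picture shows the lift down with its pointer at the base (about 110,240). Blue (275,350) and orange (320,395) are both still on the plate, the other objects are undisturbed, and the gripper is clear at z = 0.196.

```bash
python3 -c "
from station import *
print(close_job())"
```

```text
the job is handed in; nothing more can be done
None
```

The job is handed in at about 27 s: both dishes were slid onto the plate (blue against the stop, orange behind it), the lift was raised about 86 mm to the marker as measured from the camera images, held about 2.8 s, lowered gently and released with both dishes in place.

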